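# Nest a driver shell and clamp it

### The arm

A 6-joint arm with a two-finger parallel gripper is mounted at the origin on the work surface. World frame = base frame: x ahead of the robot, y to its left, z up, the work surface at z = 0. Lengths are in mm, angles in degrees, forces in N, time in s.
With the tool pointing down it reaches from about 350 to 850 mm from the base axis. Payload 8.1 kg.
Tool frame: the origin (TCP) lies midway between the tips of the shut fingers; the grasp point (between the pads) lies 19 mm behind it; x points along the fingers, y is the direction in which the jaws open and shut, and the axes are right-handed (so a half turn about x gives the same grasp; the last joint's range is limited). The gripper opens to 85 mm and grips with 20 to 120 N. Pads are 22 mm wide; open, the fingers measure 114 mm over their backs; the gripper's body (76 mm by 85 mm) begins 54 mm behind the grasp point. The pads swing forward as they close: fully open they stand 13 mm farther back than shut.
Start: joints at [-75.195, 7.471, 85.268, -0, 87.261, -4.893], TCP at [202.26, -564.886, 231.292] pointing down, gripper open.
Joint ranges: [-169.43, 169.43], [-51.17, 129.36], [1.28, 143.12], [-76.62, 256.62], [0, 156.53], [-152.29, 152.29]. Speed limits (degrees/s): [136.94, 136.94, 159.86, 180, 180, 180].

### API

Orientations are given as [roll, pitch, yaw] about the fixed x, y, z axes, in that order (R = Rz(yaw) Ry(pitch) Rx(roll)).
In Python, from bench import r gives the robot as it stands.
- The arm moves only by the tool move_arm, never from a script. Its argument "deltas" is a list of rows, each a list of 2 entries, a list of its own where there are three numbers: the shift along the tool's x, y, z in mm, then the turn about the tool's x in degrees. A call has 1 to 12 rows; each row is the pose to reach, as a shift and turn from the pose measured when the call began, along the tool's axes at that moment; what a row does not reach only later rows make up. A row lasts 1/8 s, in which the tool goes at most 62.5 mm and 10.7 degrees, less where a joint would pass 70% of its speed; a pose out of reach is approached as far as the arm can. A call with a gripper value outside its range is refused whole. "jaw" is the opening, from -1 (shut) to 1 (fully open), set as the call begins (left out, the last holds). The fingers move at their own pace and stop on an object; "squeeze" is the grip in N (left out, the last holds). Time passes only in rows, so rows that repeat a pose let the fingers close. It gives the time, the measured TCP pose, the force and the opening at its end, in the units of the state.
- r.sense(): the state, without advancing time (a new reading comes with each control period).
- r.snapshot(name): name is "scene" or "top" or "wrist"; returns (picture, depth): 400x640x3 uint8, red, green, blue; 400x640 float32, mm along the optical axis (not along the pixel's ray), 0 where there is no reading.
- r.get_calibration(name): a dict with "fovy" (degrees; the focal length in pixels is half the picture's height over the tangent of half this angle, whatever the lens; pixels are square), "cx", "cy" (the principal point, pixels), "position" and "attitude" of the camera in the world; the wrist camera has in their place "tool_from_camera" (4x4, takes a point from camera to tool coordinates, whose origin is the TCP and whose axes are the tool frame's). Camera axes: x right, y down, z forward; pixel columns grow to the right and rows downward; lengths in mm; the calibration is good to about 2 mm. A picture is of the moment at which its call begins: read the wrist's pose just before it. get_calibration takes no time and is no camera call.
- r.hand_in(): hands the job in, once; it reports no verdict.
The state is a dict: "time": time; "joint_pos": joint angles; "qd": joint speeds; "joint_efforts": joint torques, N m; "tool_pos": TCP position; "tcp_rot": TCP orientation; "ft_force": force on the tool from outside, world axes, zero at the start; "wrist_torque": the same for the moment, N m; "finger_gap": finger opening in mm.
Only numpy, scipy, OpenCV 4.12 (cv2) and the standard library are available. Lean on these libraries where they do the work, as an engineer would, in place of code of your own. Each camera call takes 0.05 s, during which the arm holds its last target. There are 200 camera calls.

### The job

Take the metal shell out of the wooden tray and seat it fully home, flat and square, in the pocket of the vise, with its lug in the matching slot; then turn the vise crank clockwise until the jaw bears firmly on the shell, and let go. Do not drop the shell, and leave the round magnet in the tray where it is.

Things in the scene. Friction and masses are not known exactly. Their poses are not given: they have to be found in the camera images.
- shell: bare aluminium block-shaped shell, 60 (x) x 42 (y) x 34 (z) mm, 0.2 kg, low steel dome on top; a lug at the foot of its +x end is 12 wide, 8 high and 8 mm long. Origin: centre of the underside of the 60 x 42 block. It starts flat in the tray, lug away from the robot; fingers fit only at its 42 mm sides there, and only at its 60 mm ends (above the lug) in the vise.
- tray: open wooden tray fixed to the bench: plywood board 120 (x) x 205 (y) x 8 mm with a wooden rail along each long edge, 16 thick, rail tops 48 mm above the bench, 80 mm clear between the rails; open at both y ends. Origin at the centre of its underside. Shell and magnet lie on the board 104 mm apart along y, either way round.
- magnet: round steel magnet, 50 mm diameter, 22 mm high with a narrower top step; shares the tray with the shell and stays there. Origin at the centre of its underside.
- mat: flat black rubber mat fixed to the bench between tray and vise, 125 x 125 x 4 mm, kept clear: a place to set a part down. Origin at the centre of its underside (its top is 4 mm higher).
- fixture: steel nest vise fixed to the bench, base 130 x 235 x 16 mm. Origin on the bench under the pocket's middle. Clamps along its y: fixed jaw at +y (face 22.5 mm from the pocket's middle, 70 x 30 mm, upright to 36 mm above the bench, then sloping back 8 mm as a lead-in up to its top at 60 mm), sliding jaw at -y, crank further to -y (axis at y = -120 mm, housing 46 mm high).
- pocket (a point): middle of the pocket floor, 16 mm above the bench, axes as the vise. It is 63 (x) x 45 (y) mm, bounded by rims 8 mm high on -x, +x and -y and by the fixed jaw on +y; rims lean back 2 mm in their upper half as a lead-in; the +x rim has a 17 mm wide slot in its middle for the shell's lug. Seated, the shell's origin and axes coincide with this point to within the play.
- jaw: sliding steel jaw, 60 (x) x 18 (y) x 29 (z) mm. Origin at the lower edge of the middle of its clamping face, 25 mm above the bench; moves to +y of the vise by 14 mm per radian of the crank. Fully open, its face is 46 mm from the pocket's middle.
- crank (a joint): crank angle about its upright axis, rad: 0 fully open; clockwise from above is positive and closes the jaw; stop at 2.28. Jaw meets a seated shell at 1.7 to 1.9. Knob radius 55 mm; at 0 the crank points 20 degrees clockwise from the vise's +x. Stays where left; about 3 N at the knob turns it.
- knob_mid (a point): middle of the upright, freely spinning black crank knob, 20 mm diameter, 38 mm high (from 59 to 97 mm above the bench; this point is at 78 mm).
There are look-alikes about, which are no part of the job. What is meant by the shell is not orange, and is the smaller of those in its own colour.

How it is judged:
By the outcome, as a careful person would: the job done as asked, in the order asked, and still so for the second after the job is handed in, with the robot touching nothing.
It also fails if it takes over 61 s, if anything falls off the work surface, if the arm or the gripper's body presses on something with over 40 N, if the wrist force passes 120 N, or if a joint passes its speed limit or range.

## Working session

There is one attempt and no reset: what is moved stays moved. The work goes in short steps, Python scripts to look and compute and a tool call to move; the robot and the scene stay as the last step left them, time stands still between calls to the robot, and variables do not carry over. Pictures are saved under pics/ and viewed, about 8 in all and at most 12, crops included, and the job is handed in when it is done.

Besides the shell and the picture viewer there is one more tool, called after "Request:" by a JSON object that holds its "api" and its "payload". move_arm: Moves the arm, as the interface text tells. Its arguments: {"type":"object","properties":{"deltas":{"type":"array","items":{"type":"array"}},"jaw":{"type":"number"},"squeeze":{"type":"number"}},"required":["deltas"]}

```bash
ls; mkdir -p pics; python3 - <<'E'
from bench import r
import cv2,numpy as np
s=r.sense(); print(s)
for n in ["scene","top","wrist"]:
    p,d=r.snapshot(n); np.savez(f"pics/{n}0.npz",p=p,d=d); cv2.imwrite(f"pics/{n}0.png",p[:,:,::-1]); print(n,r.get_calibration(n))
a=np.vstack([cv2.imread("pics/scene0.png"),cv2.imread("pics/top0.png")]); cv2.imwrite("pics/both0.png",cv2.resize(a,(480,600)))
E
```

```text
pics
{'time': 0.0, 'joint_pos': array([-7.51971417e+01,  7.51604548e+00,  8.53300316e+01,  8.69871105e-04,
        8.72592920e+01, -4.89424058e+00]), 'qd': array([ 0.01099158, -0.09320935, -0.05507014,  0.13686466, -0.06035248,
        0.01508728]), 'joint_efforts': array([ 1.78582603e-03, -5.69405937e+01, -5.00548697e+01,  6.47084971e-05,
        1.49154622e-02, -4.48071873e-06]), 'tool_pos': array([ 202.1043328 , -564.36195658,  230.22742537]), 'tcp_rot': array([-95.36665004,  89.8946273 , 104.33040648]), 'ft_force': array([-0.62261928,  0.47085039,  0.00332089]), 'wrist_torque': array([-0.03215587, -0.05835276,  0.0433804 ]), 'finger_gap': 85.29954712422301}
scene {'fovy': 45.62951837364852, 'cx': 318.95061556166274, 'cy': 206.49921564699628, 'position': array([892.14404439, 710.66577297, 803.25175017]), 'attitude': array([-134.12065507,   -0.85291596,  147.56552798])}
top {'fovy': 50.22828665853907, 'cx': 325.9820252808146, 'cy': 201.9131038987788, 'position': array([302.33881201,  30.34130074, 951.08539787]), 'attitude': array([-168.45633524,    0.39900646,  -90.08982297])}
wrist {'fovy': 71.76845965997819, 'cx': 321.01998782634035, 'cy': 203.47489263787125, 'tool_from_camera': array([[ 8.94296068e-04, -2.87523250e-01,  9.57773241e-01,
        -1.42257525e+02],
       [ 9.99999533e-01,  6.06768557e-04, -7.51572035e-04,
         1.30959401e+00],
       [-3.65052254e-04,  9.57773466e-01,  2.87523658e-01,
        -7.41042100e+01],
       [ 0.00000000e+00,  0.00000000e+00,  0.00000000e+00,
         1.00000000e+00]])}
```

View pics/top0.png

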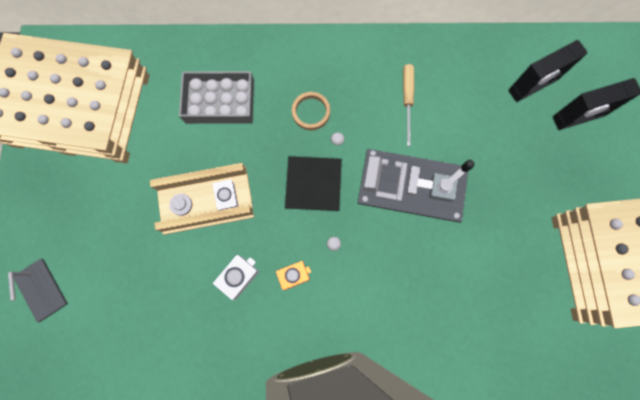

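View pics/scene0.png

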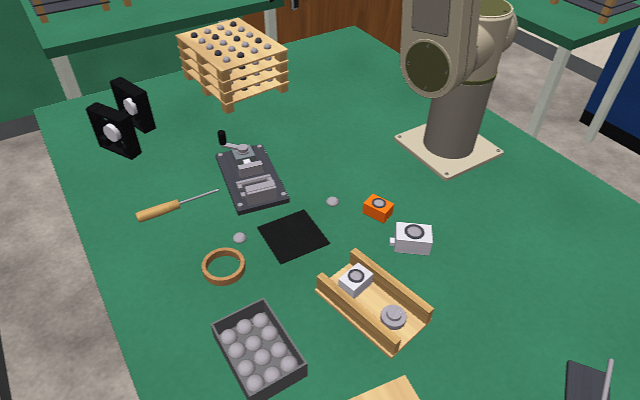

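Candidates for the shell in the top view are the aluminium block in the tray at (224,194), the larger aluminium block on the bench at (235,277) and the orange one at (293,275). I choose the one in the tray: not orange, the smaller of the aluminium pair. The magnet is at (180,204) and the vise at (413,185), with its crank to the right (-y).

```bash
cat > h.py <<'E'
import numpy as np,cv2
from scipy.spatial.transform import Rotation as R
from bench import r
def rot(a): return R.from_euler('xyz',a,degrees=True).as_matrix()
def cam(name,s=None):
    c=r.get_calibration(name); f=200/np.tan(np.radians(c['fovy']/2))
    if name=='wrist':
        T=np.eye(4);T[:3,:3]=rot(s['tcp_rot']);T[:3,3]=s['tool_pos'];T=T@np.array(c['tool_from_camera'])
        return f,c['cx'],c['cy'],T[:3,3],T[:3,:3]
    return f,c['cx'],c['cy'],np.array(c['position']),rot(c['attitude'])
def onplane(C,uv,z):
    f,cx,cy,p,M=C; uv=np.atleast_2d(uv).astype(float)
    d=np.c_[(uv[:,0]-cx)/f,(uv[:,1]-cy)/f,np.ones(len(uv))]@M.T
    return p+d*((z-p[2])/d[:,2])[:,None]
def proj(C,X):
    f,cx,cy,p,M=C; q=(np.atleast_2d(X)-p)@M
    return np.c_[f*q[:,0]/q[:,2]+cx,f*q[:,1]/q[:,2]+cy]
def yaw(M): return np.degrees(np.arctan2(M[1,0],M[0,0]))
def fixpose(x,y,a,P):  # fixture-local points -> world
    c,s=np.cos(np.radians(a)),np.sin(np.radians(a)); P=np.atleast_2d(P).astype(float)
    return np.c_[x+c*P[:,0]-s*P[:,1],y+s*P[:,0]+c*P[:,1],P[:,2]]
def totool(s,X):  # world target -> shift in tool axes
    return rot(s['tcp_rot']).T@(np.asarray(X,float)-s['tool_pos'])
E
python3 - <<'E'
from h import *
C=cam('top'); z=np.load('pics/top0.npz'); p=z['p']; 
im=p[:,:,::-1]; a=cv2.resize(im[155:240,145:260],None,fx=5,fy=5,interpolation=cv2.INTER_CUBIC); b=cv2.resize(im[140:225,350:485],None,fx=5,fy=5,interpolation=cv2.INTER_CUBIC)
b=cv2.resize(b,(675,425)); 
o=np.zeros((600,800,3),np.uint8); a=cv2.resize(a,(390,288)); b2=cv2.resize(b,(800,504))[:,:]
o=np.vstack([cv2.resize(a,(400,295)),cv2.resize(b,(400,252))]); cv2.imwrite('pics/crop1.png',cv2.resize(o,(438,600)))
hsv=cv2.cvtColor(p,cv2.COLOR_RGB2HSV)
m=((hsv[:,:,1]<25)&(hsv[:,:,2]>195)).astype(np.uint8); 
w=np.zeros_like(m); w[175:215,208:242]=1
cs,_=cv2.findContours(m*w,0,2); c=max(cs,key=cv2.contourArea); q=cv2.boxPoints(cv2.minAreaRect(c)); print(q); W=onplane(C,q,42); print(W, W.mean(0),np.linalg.norm(np.diff(W,axis=0),axis=1))
# fixture base
w=np.zeros_like(m); w[140:230,350:475]=1
m=((hsv[:,:,1]<60)|(hsv[:,:,2]<90)).astype(np.uint8)*w
cs,_=cv2.findContours(m,0,2); c=max(cs,key=cv2.contourArea); c=np.array([x for x in c]); 
q=cv2.boxPoints(cv2.minAreaRect(c));print(q)
W=onplane(C,[[370,150],[467,163],[360,188],[462,220]],16);print(W)
print(onplane(C,[[150,181],[243,165],[252,217],[162,231]],48))
print(onplane(C,[[313,183]],4),onplane(C,[180,204],20), onplane(C,[468,165],97))
E
```

```text
[[211.53848 182.6923 ]
 [231.34616 178.73076]
 [236.73077 205.65382]
 [216.9231  209.61537]]
[[531.92303338 287.98773666  42.        ]
 [540.76787426 244.74452646  42.        ]
 [480.31016595 230.42869469  42.        ]
 [471.67441651 273.13414959  42.        ]] [506.16887253 259.07377685  42.        ] [44.13849158 62.12952224 43.56985249]
[[356.83582 203.54858]
 [367.80756 141.83246]
 [473.76978 160.6702 ]
 [462.79803 222.38632]]
[[ 614.48646996  -64.53285677   16.        ]
 [ 582.69132056 -284.24809859   16.        ]
 [ 525.07054063  -40.05694484   16.        ]
 [ 451.59458546 -264.35062517   16.        ]]
[[534.6718295  421.43287115  48.        ]
 [570.32090447 218.96185443  48.        ]
 [454.21277671 195.26739729  48.        ]
 [424.42863467 386.77568618  48.        ]]
[[540.02300366  66.25153903   4.        ]] [[488.7466515  362.14916436  20.        ]] [[ 554.08406465 -258.7757796    97.        ]]
```

View pics/crop1.png

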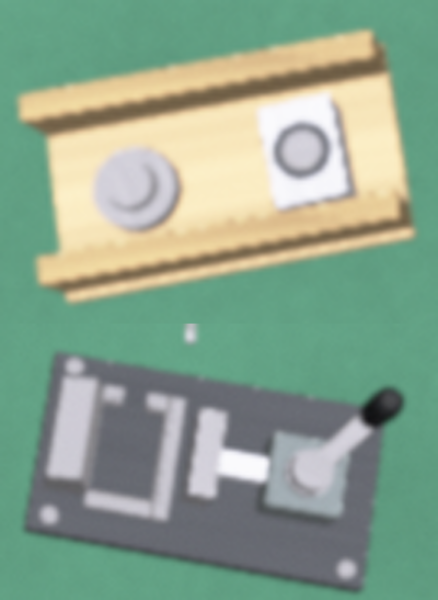

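The crop confirms the tray shell (domed, bare aluminium) at the -y end, with the magnet at the other end. I go over the vise first, since it is on the way, for a close look.

```bash
python3 - <<'E'
from h import *
s=r.sense(); M=rot(s['tcp_rot']); print(M.round(3))
C=cam('top'); X=onplane(C,[390.7,175.8],16)[0]; print(X)
print(totool(s,[X[0],X[1],165]))
print('tool y heading',np.degrees(np.arctan2(M[1,1],M[0,1])),'z heading',np.degrees(np.arctan2(M[1,2],M[0,2])))
E
```

```text
[[-0.     0.337 -0.941]
 [ 0.001 -0.941 -0.337]
 [-1.    -0.002 -0.   ]]
[ 553.20842903 -109.97979011   16.        ]
[  65.95593158 -309.43837718 -483.70280356]
tool y heading -70.30016394011328 z heading -160.30017592684746
```

Request:
{"api": "move_arm", "payload": {"deltas": [[[46,-309,-484],-60],[[46,-309,-484],-60],[[46,-309,-484],-60],[[46,-309,-484],-60],[[46,-309,-484],-60],[[46,-309,-484],-60],[[46,-309,-484],-60],[[46,-309,-484],-60],[[46,-309,-484],-60],[[46,-309,-484],-60],[[46,-309,-484],-60],[[46,-309,-484],-60]], "jaw": 1}}

```text
time: 1.65
tool_pos: [553.0, -111.5, 184.9]
tcp_rot: [-127.3, 89.9, 132.3]
ft_force: [-0.3, -0.1, 0.7]
finger_gap: 86.1
```

```bash
cat >> h.py <<'E'
def shot(tag):
    s=r.sense(); p,d=r.snapshot('wrist'); np.savez(f'pics/{tag}.npz',p=p,d=d,tool_pos=s['tool_pos'],tcp_rot=s['tcp_rot'])
    cv2.imwrite(f'pics/{tag}.png',p[:,:,::-1]); M=rot(s['tcp_rot'])
    print('t',s['time'],'tcp',s['tool_pos'].round(1),'yhead',np.degrees(np.arctan2(M[1,1],M[0,1])).round(2),'gap',s['finger_gap'],'F',s['ft_force'].round(1),'j6',s['joint_pos'][5],'qd',np.abs(s['qd']).max().round(2))
    return s,p,d
E
python3 - <<'E'
from h import *
shot('v1')
E
```

```text
t 1.65 tcp [ 553.  -111.5  184.9] yhead -10.36 gap 86.05072707475156 F [-0.3 -0.1  0.7] j6 -6.276669187529979 qd 0.78
```

View pics/v1.png

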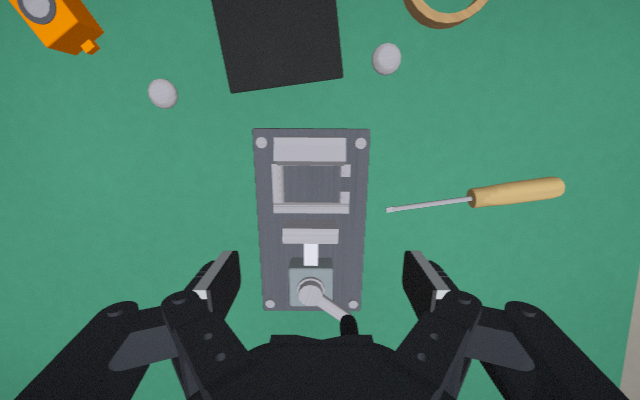

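The wrist view shows the vise squarely: base corners (253,129), (369,129), (262,310), (360,310), pocket around (311,185), knob (348,326). Next is a zoom of the pocket with its edge profiles.

```bash
python3 - <<'E'
from h import *
z=np.load('pics/v1.npz'); p=z['p']; C=cam('wrist',z)
a=cv2.resize(p[120:250,240:380,::-1],None,fx=4.3,fy=4.3,interpolation=cv2.INTER_CUBIC); 
cv2.imwrite('pics/v1z.png',a)
hsv=cv2.cvtColor(p,cv2.COLOR_RGB2HSV)
g=((hsv[:,:,1]>90)&(hsv[:,:,0]>60)&(hsv[:,:,0]<95)).astype(np.uint8)
L=[];Rr=[]
for v in range(135,225,3):
    row=np.where(g[v,235:390]==0)[0]+235; L.append((row.min()-.5,v));Rr.append((row.max()+.5,v))
for n,e in(('L',L),('R',Rr)):
    W=onplane(C,e,16); vx,vy,x0,y0=cv2.fitLine(W[:,:2].astype(np.float32),cv2.DIST_HUBER,0,.01,.01).ravel(); print(n,np.degrees(np.arctan2(vy,vx)),x0,y0)
top=[(u,np.where(g[115:200,u]==0)[0].min()+115-.5) for u in range(258,366,3)]
W=onplane(C,top,16);vx,vy,x0,y0=cv2.fitLine(W[:,:2].astype(np.float32),cv2.DIST_HUBER,0,.01,.01).ravel();print('T',np.degrees(np.arctan2(vy,vx)),x0,y0)
gr=p.mean(2).astype(int); print('col',list(enumerate(gr[125:245,305:317].mean(1).astype(int),125))); print('row',list(enumerate(gr[180:192,245:378].mean(0).astype(int),245)))
E
```

```text
L 79.37306 482.23267 -81.73254
R 79.62037 608.0566 -112.50874
T -11.063052 547.16406 -44.190212
col [(125, np.int64(119)), (126, np.int64(119)), (127, np.int64(118)), (128, np.int64(76)), (129, np.int64(105)), (130, np.int64(106)), (131, np.int64(106)), (132, np.int64(106)), (133, np.int64(105)), (134, np.int64(105)), (135, np.int64(105)), (136, np.int64(102)), (137, np.int64(134)), (138, np.int64(184)), (139, np.int64(184)), (140, np.int64(185)), (141, np.int64(184)), (142, np.int64(184)), (143, np.int64(184)), (144, np.int64(184)), (145, np.int64(182)), (146, np.int64(182)), (147, np.int64(182)), (148, np.int64(182)), (149, np.int64(182)), (150, np.int64(182)), (151, np.int64(182)), (152, np.int64(182)), (153, np.int64(182)), (154, np.int64(182)), (155, np.int64(182)), (156, np.int64(182)), (157, np.int64(182)), (158, np.int64(182)), (159, np.int64(182)), (160, np.int64(181)), (161, np.int64(143)), (162, np.int64(119)), (163, np.int64(119)), (164, np.int64(120)), (165, np.int64(127)), (166, np.int64(104)), (167, np.int64(104)), (168, np.int64(104)), (169, np.int64(104)), (170, np.i
[... 3870 characters left out ...]
6, np.int64(106)), (347, np.int64(104)), (348, np.int64(105)), (349, np.int64(107)), (350, np.int64(105)), (351, np.int64(104)), (352, np.int64(103)), (353, np.int64(104)), (354, np.int64(102)), (355, np.int64(101)), (356, np.int64(102)), (357, np.int64(105)), (358, np.int64(107)), (359, np.int64(106)), (360, np.int64(106)), (361, np.int64(107)), (362, np.int64(106)), (363, np.int64(105)), (364, np.int64(107)), (365, np.int64(108)), (366, np.int64(106)), (367, np.int64(111)), (368, np.int64(117)), (369, np.int64(119)), (370, np.int64(120)), (371, np.int64(120)), (372, np.int64(121)), (373, np.int64(121)), (374, np.int64(122)), (375, np.int64(121)), (376, np.int64(120)), (377, np.int64(121))]
```

View pics/v1z.png

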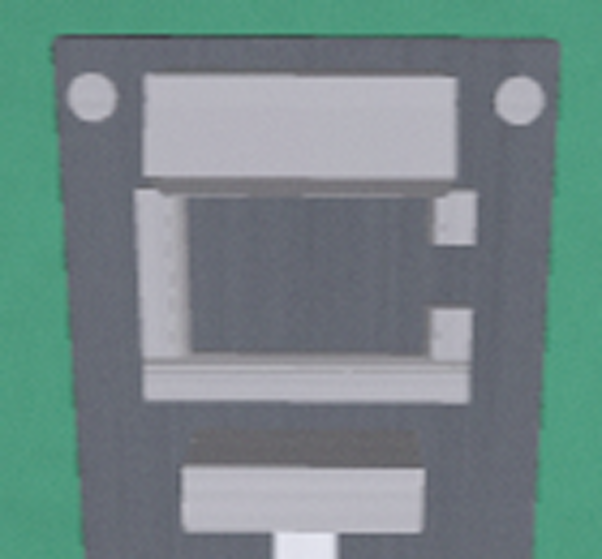

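```bash
python3 - <<'E'
from h import *
z=np.load('pics/v1.npz'); p=z['p']; C=cam('wrist',z)
gr=p.mean(2).astype(int); print(gr[195:201,328:356].mean(0).astype(int), gr[168:174,328:356].mean(0).astype(int)); print(gr[165:210,344:348].mean(1).astype(int))
P=onplane(C,[[311,165.5],[311,201.6],[283.7,186],[340,198],[340.5,171]],16); print(P.round(1))
e=R.from_euler('z',-10.6,degrees=True).as_matrix()
Q=P@e; print(Q.round(2))
print((np.array([[482.23,-81.73,0],[608.06,-112.5,0],[547.2,-44.2,0]])@e).round(2))
lx=Q[2,0];rx=Q[3:,0].mean(); print(lx,rx,Q[:2,1])
E
```

```text
[104 106 106 108 105 103 104 106 107 107 111 122 153 174 178 179 179 181
 183 182 178 150 104 103 104 104 101 102] [106 104 106 108 106 102 102 105 105 105 107 114 126 160 178 177 179 179
 181 183 181 179 152 106 104 104 104 102]
[177 181 182 180 181 180 181 180 180 180 181 179 104 104 104 102 102 104
 104 104 104 103 103 103 104 102 125 181 181 182 181 182 181 182 181 181
 180 181 172 151 167 166 183 180 182]
[[ 547.3  -85.8   16. ]
 [ 539.3 -127.5   16. ]
 [ 511.8 -103.5   16. ]
 [ 573.4 -129.3   16. ]
 [ 579.1  -98.    16. ]]
[[553.75  16.3   16.  ]
 [553.5  -26.13  16.  ]
 [522.12  -7.56  16.  ]
 [587.39 -21.58  16.  ]
 [587.2   10.21  16.  ]]
[[489.04   8.37   0.  ]
 [618.38   1.27   0.  ]
 [545.99  57.21   0.  ]]
522.1192006808258 587.2947739622023 [ 16.3023606  -26.12932581]
```

Pocket ≈ (543.9, -105.2) with vise yaw ≈ -10.6° (floor 45.6 × 65 mm measured against 45 × 63). Now over the shell.

Request:
{"api": "move_arm", "payload": {"deltas": [[[35,-113,-356],66.5],[[35,-113,-356],66.5],[[35,-113,-356],66.5],[[35,-113,-356],66.5],[[35,-113,-356],66.5],[[35,-113,-356],66.5],[[35,-113,-356],66.5],[[35,-113,-356],66.5],[[35,-113,-356],66.5]]}}

```text
time: 2.82
tool_pos: [506.6, 257.3, 150.7]
tcp_rot: [-81.0, 90.0, 112.2]
ft_force: [-0.4, -1.0, 0.8]
finger_gap: 85.7
```

```bash
python3 - <<'E'
from h import *
s,p,d=shot('s1'); C=cam('wrist',s)
hsv=cv2.cvtColor(p,cv2.COLOR_RGB2HSV)
m=((hsv[:,:,1]<30)&(hsv[:,:,2]>170)).astype(np.uint8); w=np.zeros_like(m); w[80:330,230:420]=1
cs,_=cv2.findContours(m*w,0,2); cs=sorted(cs,key=cv2.contourArea)[-3:]
o=p[:,:,::-1].copy()
for c in cs:
    q=cv2.boxPoints(cv2.minAreaRect(c)); W=onplane(C,q,42); print(cv2.contourArea(c),q.round(1).tolist(),W.round(1).tolist(),W.mean(0).round(1),np.linalg.norm(np.diff(W,axis=0),axis=1).round(1)); cv2.polylines(o,[q.astype(int)],True,(0,0,255))
cv2.imwrite('pics/s1o.png',o)
E
```

```text
t 2.825 tcp [506.6 257.3 150.7] yhead -76.86 gap 85.73359373012973 F [-0.4 -1.   0.8] j6 98.59528003310157 qd 0.61
89.0 [[330.5, 314.5], [336.5, 308.5], [345.5, 317.5], [339.5, 323.5]] [[386.4, 217.7, 42.0], [395.2, 213.3, 42.0], [386.3, 201.0, 42.0], [377.3, 205.4, 42.0]] [386.3 209.4  42. ] [ 9.9 15.2 10.1]
229.0 [[230.0, 211.0], [230.0, 174.0], [239.0, 174.0], [239.0, 211.0]] [[478.5, 339.2, 42.0], [514.2, 344.0, 42.0], [516.1, 335.9, 42.0], [480.5, 330.8, 42.0]] [497.3 337.5  42. ] [36.   8.3 35.9]
2601.5 [[296.0, 172.0], [341.0, 172.0], [341.0, 232.0], [296.0, 232.0]] [[529.8, 285.3, 42.0], [539.2, 245.2, 42.0], [481.8, 230.5, 42.0], [471.7, 273.3, 42.0]] [505.6 258.6  42. ] [41.2 59.3 44. ]
```

View pics/s1o.png

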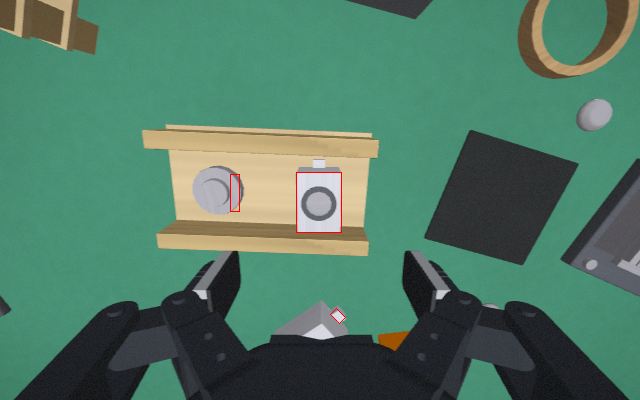

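The picture shows the shell at (318,202) with its lug upward at (319,163), which is +x, and the magnet at (217,190). The tool is aligned, so I descend and grip.

Request:
{"api": "move_arm", "payload": {"deltas": [[[50,-1.5,0.7],0],[[100,-1.5,0.7],0],[[130,-1.5,0.7],0],[[139.5,-1.5,0.7],0],[[139.5,-1.5,0.7],0],[[139.5,-1.5,0.7],0]]}}

```text
time: 3.62
tool_pos: [507.4, 258.8, 13.3]
tcp_rot: [-161.4, 89.8, 31.7]
ft_force: [1.1, 0.9, 0.5]
finger_gap: 85.4
```

Request:
{"api": "move_arm", "payload": {"deltas": [[[0,0,0],0],[[0,0,0],0],[[0,0,0],0],[[0,0,0],0],[[0,0,0],0],[[0,0,0],0]], "jaw": -1, "squeeze": 50}}

```text
time: 4.38
tool_pos: [508.1, 259.3, 14.4]
tcp_rot: [-163.7, 89.7, 29.3]
ft_force: [-0.1, -0.3, 6.4]
finger_gap: 41.1
```

Request:
{"api": "move_arm", "payload": {"deltas": [[[-30,0,0],0],[[-80,0,0],0],[[-85,20,2],2],[[-85,70,5],10],[[-85,130,9],20],[[-85,180,12],23.7],[[-85,195.5,12.7],23.7],[[-75,195.5,12.7],23.7],[[-45,195.5,12.7],23.7],[[-45,195.5,12.7],23.7]]}}

```text
time: 5.62
tool_pos: [536.3, 67.1, 55.3]
tcp_rot: [-35.4, 89.8, 134.1]
ft_force: [-1.3, 0.6, -2.1]
finger_gap: 41.5
```

```bash
python3 - <<'E'
from h import *
s,p,d=shot('m0'); print(np.degrees(np.arccos(rot(s['tcp_rot'])[2,0]*-1)))
E
```

```text
t 5.625 tcp [536.3  67.1  55.3] yhead -100.52 gap 41.48312109153827 F [-1.3  0.6 -2.1] j6 102.04733337532697 qd 2.41
0.22289534709430667
```

View pics/m0.png

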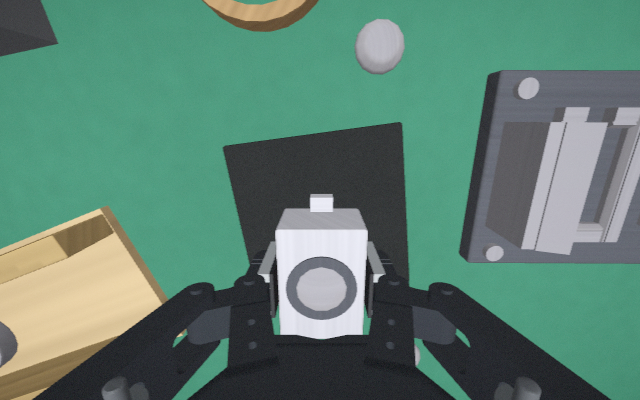

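The shell is held square at (321,285), lug outward, over the mat. Lowering onto it.

Request:
{"api": "move_arm", "payload": {"deltas": [[[20,0,0],0],[[36,0,0],0],[[41,0,0],0],[[43,0,0],0],[[44,0,0],0],[[44.5,0,0],0]]}}

```text
time: 6.42
tool_pos: [538.3, 67.2, 13.2]
tcp_rot: [-101.2, 89.8, 68.3]
ft_force: [1.0, 0.9, -1.1]
finger_gap: 41.5
```

Request:
{"api": "move_arm", "payload": {"deltas": [[[1,0,0],0],[[2,0,0],0],[[3,0,0],0],[[3.5,0,0],0]]}}

```text
time: 6.92
tool_pos: [538.3, 67.2, 10.4]
tcp_rot: [-98.6, 89.8, 70.9]
ft_force: [-6.6, -0.6, 10.6]
finger_gap: 40.9
```

Request:
{"api": "move_arm", "payload": {"deltas": [[[0,0,0],0],[[0,0,0],0],[[0,0,0],0],[[-40,0,0],0],[[-90,0,0],-5],[[-130,0,0],-20],[[-130,0,0],-90],[[-130,0,0],-90],[[-130,0,0],-90],[[-130,0,0],-90],[[-130,0,0],-90],[[-130,0,0],-90]], "jaw": 1}}

```text
time: 8.43
tool_pos: [538.2, 66.8, 140.3]
tcp_rot: [-177.0, 89.8, 73.0]
ft_force: [-0.8, -0.0, 0.3]
finger_gap: 85.4
```

Request:
{"api": "move_arm", "payload": {"deltas": [[[0,0,0],-12],[[0,0,0],-12],[[0,0,0],-12],[[0,0,0],-12]]}}

```text
time: 8.93
tool_pos: [538.2, 66.8, 140.3]
tcp_rot: [171.0, 89.8, 72.9]
ft_force: [0.2, 0.3, -0.6]
finger_gap: 85.1
```

```bash
python3 - <<'E'
from h import *
s,p,d=shot('m1'); C=cam('wrist',s)
hsv=cv2.cvtColor(p,cv2.COLOR_RGB2HSV)
m=((hsv[:,:,1]<40)&(hsv[:,:,2]>170)).astype(np.uint8); w=np.zeros_like(m); w[100:300,240:400]=1
cs,_=cv2.findContours(m*w,0,2); cs=sorted(cs,key=cv2.contourArea)[-2:]
o=p[:,:,::-1].copy()
for c in cs:
    rr=cv2.minAreaRect(c); q=cv2.boxPoints(rr); W=onplane(C,q,38); print(cv2.contourArea(c),rr,W.round(1).tolist(),W.mean(0).round(1),np.linalg.norm(np.diff(W,axis=0),axis=1).round(1)); cv2.polylines(o,[q.astype(int)],True,(0,0,255))
cv2.imwrite('pics/m1o.png',o)
E
```

```text
t 8.925 tcp [538.2  66.8 140.3] yhead -8.11 gap 85.08676727808758 F [ 0.2  0.3 -0.6] j6 9.633412650488287 qd 0.69
2745.5 ((319.4744567871094, 202.1389617919922), (70.66349792480469, 43.08555221557617), 2.2906100749969482) [[501.7, 52.9, 38.0], [510.6, 93.3, 38.0], [573.2, 81.8, 38.0], [567.2, 40.8, 38.0]] [538.2  67.2  38. ] [41.4 63.7 41.5]
```

View pics/m1o.png

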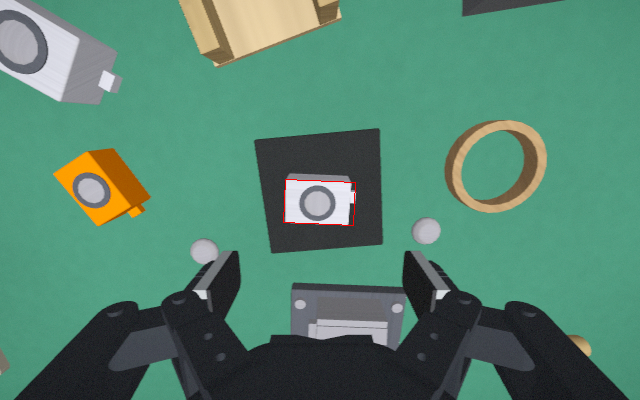

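The shell sits flat on the mat at (319,202), lug to the right, and measures (535.7, 67.7) with yaw -10.4°. Regrasping by the 60 mm ends.

Request:
{"api": "move_arm", "payload": {"deltas": [[[50,-2.6,-0.5],2.4],[[95,-2.6,-0.5],2.4],[[120,-2.6,-0.5],2.4],[[128,-2.6,-0.5],2.4],[[129,-2.6,-0.5],2.4],[[129,-2.6,-0.5],2.4],[[129,-2.6,-0.5],2.4]]}}

```text
time: 9.85
tool_pos: [536.9, 68.1, 12.7]
tcp_rot: [141.2, 89.8, 40.8]
ft_force: [0.2, 0.2, 0.1]
finger_gap: 85.3
```

Request:
{"api": "move_arm", "payload": {"deltas": [[[0,0,0],0],[[0,0,0],0],[[0,0,0],0],[[0,0,0],0],[[0,0,0],0]], "jaw": -1, "squeeze": 60}}

```text
time: 10.48
tool_pos: [537.7, 68.2, 13.9]
tcp_rot: [132.3, 89.7, 31.8]
ft_force: [-1.5, -0.1, 6.6]
finger_gap: 59.0
```

Request:
{"api": "move_arm", "payload": {"deltas": [[[-30,0,0],0],[[-85,0,0],0],[[-85,8,35],0],[[-85,20,90],0],[[-85,32,145],0],[[-85,37.7,168.4],0],[[-85,37.7,168.4],0],[[-75,37.7,168.4],0],[[-75,37.7,168.4],0]]}}

```text
time: 11.6
tool_pos: [542.6, -103.1, 86.7]
tcp_rot: [162.6, 89.7, 62.2]
ft_force: [0.1, -0.2, -1.7]
finger_gap: 58.6
```

```bash
python3 - <<'E'
from h import *
s,p,d=shot('p0')
E
```

```text
t 11.6 tcp [ 542.6 -103.1   86.7] yhead -10.41 gap 58.55845951399339 F [ 0.1 -0.2 -1.7] j6 -5.908981209847577 qd 0.67
```

View pics/p0.png

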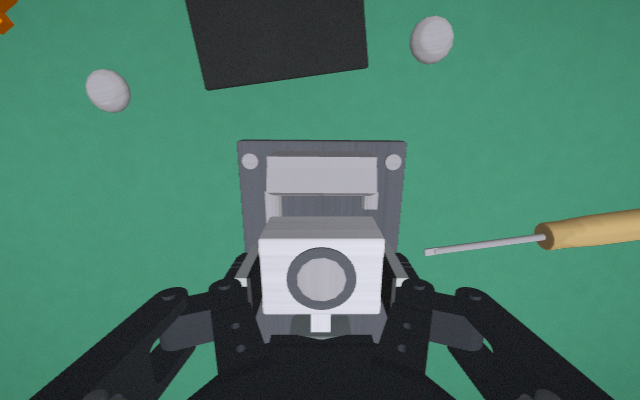

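The shell is held square at (321,276) above the vise. I measure the shell and the vise in this same picture to cancel camera bias.

```bash
python3 - <<'E'
from h import *
z=np.load('pics/p0.npz'); p=z['p']; C=cam('wrist',z); gr=p.mean(2).astype(int)
e=R.from_euler('z',-10.5,degrees=True).as_matrix()
hsv=cv2.cvtColor(p,cv2.COLOR_RGB2HSV)
g=((hsv[:,:,1]>90)&(hsv[:,:,0]>60)&(hsv[:,:,0]<95)).astype(np.uint8)
L=[];Rr=[]
for v in range(146,235,3):
    row=np.where(g[v,225:415]==0)[0]+225; L.append((row.min()-.5,v));Rr.append((row.max()+.5,v))
for n,E in(('L',L),('R',Rr)):
    W=onplane(C,E,16)@e; print(n,np.median(W[:,0]).round(2), np.polyfit(W[:,1],W[:,0],1)[0]*57.3)
print('shell row',gr[240:262,250:270].mean(0).astype(int),gr[240:262,374:394].mean(0).astype(int))
print('shell col',[(i+205,x) for i,x in enumerate(gr[205:245,300:345].mean(1).astype(int))])
print('jaw row',gr[165:185,260:275].mean(0).astype(int),gr[165:185,370:385].mean(0).astype(int))
print('jaw col',[(i+138,x) for i,x in enumerate(gr[138:205,300:345].mean(1).astype(int))])
print('tcp local',(z['tool_pos']@e).round(2), 'pocket', (np.array([543.9,-105.2,0])@e).round(2))
b=np.array([543.9,-105.2]); 
for nm,X in dict(jawtopfront=[0,30.5,60],jawkink=[0,22.5,36],baseedgeTL=[-65,0,16]).items(): print(nm,proj(C,fixpose(*b,-10.5,[X])).round(1))
E
```

```text
L 489.4 0.29547669376862556
R 618.18 0.0982858106219122
shell row [107 108 108 108 105  98  91  83 123 176 206 217 218 217 218 218 218 218
 218 218] [223 223 223 223 223 223 223 223 216 187 131  85  92  98 104 108 108 108
 107 107]
shell col [(205, np.int64(102)), (206, np.int64(102)), (207, np.int64(102)), (208, np.int64(102)), (209, np.int64(103)), (210, np.int64(102)), (211, np.int64(103)), (212, np.int64(102)), (213, np.int64(103)), (214, np.int64(103)), (215, np.int64(103)), (216, np.int64(116)), (217, np.int64(130)), (218, np.int64(130)), (219, np.int64(129)), (220, np.int64(129)), (221, np.int64(128)), (222, np.int64(126)), (223, np.int64(127)), (224, np.int64(128)), (225, np.int64(126)), (226, np.int64(127)), (227, np.int64(127)), (228, np.int64(126)), (229, np.int64(128)), (230, np.int64(132)), (231, np.int64(133)), (232, np.int64(131)), (233, np.int64(131)), (234, np.int64(132)), (235, np.int64(132)), (236, np.int64(130)), (237, np.int64(131)), (238, np.int64(161)), (239, np.int64(205)), (240, np.int64(213)), (241, np.int64(218)), (242, np.int64(221)), (243, np.int64(220)),
[... 1071 characters left out ...]
4(179)), (180, np.int64(179)), (181, np.int64(179)), (182, np.int64(179)), (183, np.int64(179)), (184, np.int64(179)), (185, np.int64(179)), (186, np.int64(179)), (187, np.int64(179)), (188, np.int64(179)), (189, np.int64(179)), (190, np.int64(179)), (191, np.int64(179)), (192, np.int64(178)), (193, np.int64(125)), (194, np.int64(116)), (195, np.int64(129)), (196, np.int64(102)), (197, np.int64(102)), (198, np.int64(103)), (199, np.int64(102)), (200, np.int64(102)), (201, np.int64(102)), (202, np.int64(102)), (203, np.int64(102)), (204, np.int64(102))]
tcp local [552.33  -2.45  86.7 ] pocket [553.96  -4.32   0.  ]
jawtopfront [[321.3 193.4]]
jawkink [[321.2 195.9]]
baseedgeTL [[241.4 216.2]]
```

```bash
python3 - <<'E'
from h import *
z=np.load('pics/p0.npz'); C=cam('wrist',z)
e=R.from_euler('z',-10.5,degrees=True).as_matrix()
for zb in (76.8,75.8):
    print((onplane(C,[[258.4,251],[384,251],[322,238.2]],zb+34)@e).round(2).tolist(),(onplane(C,[[322,216]],zb)@e).round(2))
E
```

```text
[[524.37, 11.12, 110.8], [583.46, 11.23, 110.8], [554.27, 17.69, 110.8]] [[554.38  16.87  76.8 ]]
[[524.12, 10.62, 109.8], [583.71, 10.74, 109.8], [554.28, 17.26, 109.8]] [[554.39  16.53  75.8 ]]
```

Shell and pocket agree to within about 0.5 mm in the same picture, so I descend straight in stages.

Request:
{"api": "move_arm", "payload": {"deltas": [[[12,0,0],0],[[25,0,0],0],[[35,0,0],0],[[38,0,0],0],[[38,0,0],0]]}}

```text
time: 12.28
tool_pos: [542.9, -103.1, 49.0]
tcp_rot: [159.6, 89.7, 59.2]
ft_force: [1.1, 1.0, -1.3]
finger_gap: 59.1
```

```bash
cat > st.py <<'E'
from h import *
s=r.sense(); e=R.from_euler('z',-10.5,degrees=True).as_matrix(); M=rot(s['tcp_rot'])
print('t',s['time'],'local tcp',(s['tool_pos']@e).round(2),'want 552.33 -2.6','F local',(s['ft_force']@e).round(1),'yhead',np.degrees(np.arctan2(M[1,1],M[0,1])).round(2),'gap',s['finger_gap'].round(1),'tilt',(-M[2,1:]*57.3).round(2),'T',s['wrist_torque'].round(2))
E
python3 st.py
```

```text
Traceback (most recent call last):
  File "st.py", line 3, in <module>
    print('t',s['time'],'local tcp',(s['tool_pos']@e).round(2),'want 552.33 -2.6','F local',(s['ft_force']@e).round(1),'yhead',np.degrees(np.arctan2(M[1,1],M[0,1])).round(2),'gap',s['finger_gap'].round(1),'tilt',(-M[2,1:]*57.3).round(2),'T',s['wrist_torque'].round(2))
                                                                                                                                                                                    ^^^^^^^^^^^^^^^^^^^^^
AttributeError: 'float' object has no attribute 'round'
```

Request:
{"api": "move_arm", "payload": {"deltas": [[[8,-0.3,0],0],[[15,-0.3,0],0],[[18,-0.3,0],0],[[20,-0.3,0],0],[[22,-0.3,0],0]]}}

```text
time: 12.9
tool_pos: [542.9, -102.9, 27.0]
tcp_rot: [156.5, 89.7, 56.1]
ft_force: [0.3, 0.2, -1.9]
finger_gap: 58.8
```

```bash
sed -i "s/s\['finger_gap'\].round(1)/s['finger_gap']/" st.py; python3 st.py
```

```text
t 12.9 local tcp [552.53  -2.28  27.01] want 552.33 -2.6 F local [ 0.2  0.3 -1.9] yhead -10.41 gap 58.75553433765279 tilt [-0.1   0.24] T [0.01 0.02 0.01]
```

Request:
{"api": "move_arm", "payload": {"deltas": [[[1,0,0],0],[[2,0,0],0],[[3,0,0],0],[[3,0,0],0]]}}

```text
time: 13.4
tool_pos: [543.0, -103.0, 25.8]
tcp_rot: [157.4, 89.7, 57.0]
ft_force: [-10.4, 2.5, 14.1]
finger_gap: 58.9
```

```bash
python3 st.py
```

```text
t 13.4 local tcp [552.66  -2.3   25.83] want 552.33 -2.6 F local [-10.7   0.6  14.1] yhead -10.41 gap 58.930906932907554 tilt [-0.1   0.23] T [ 0.33  1.46 -0.02]
```

Request:
{"api": "move_arm", "payload": {"deltas": [[[0,0,0],0],[[0,0,0],0],[[0,0,0],0],[[-40,0,0],0],[[-100,0,0],0],[[-150,0,0],0],[[-160,0,0],0],[[-160,0,0],0]], "jaw": 1}}

```text
time: 14.4
tool_pos: [543.0, -103.7, 186.2]
tcp_rot: [143.3, 89.7, 42.9]
ft_force: [-0.3, 0.2, -0.7]
finger_gap: 85.5
```

```bash
python3 st.py; python3 - <<'E'
from h import *
s,p,d=shot('v2'); C=cam('wrist',s)
a=cv2.resize(p[110:350,230:390,::-1],None,fx=2.5,fy=2.5,interpolation=cv2.INTER_CUBIC); cv2.imwrite('pics/v2z.png',a)
k=proj(C,fixpose(543.9,-105.2,-10.5,[[51.7,-138.8,97],[51.7,-138.8,59]])); print('knob pred',k)
# seated height by depth: points on the shell's top around the dome
g=p.mean(2); hsv=cv2.cvtColor(p,cv2.COLOR_RGB2HSV)
m=((hsv[:,:,1]<40)&(hsv[:,:,2]>195)); m[:, :270]=0; m[:,360:]=0; m[:160]=0;m[235:]=0
v,u=np.nonzero(m); f,cx,cy,pp,M=C; D=d[v,u]; ok=D>0
X=pp+(np.c_[(u-cx)/f,(v-cy)/f,np.ones(len(u))]*D[:,None])@M.T; X=X[ok]; 
X=X[abs(X[:,2]-50)<6]; A=np.c_[X[:,:2]-X[:,:2].mean(0),np.ones(len(X))]; c=np.linalg.lstsq(A,X[:,2],rcond=None)[0]; print('top z',np.median(X[:,2]),'tilt deg',c[:2]*57.3,len(X))
E
```

```text
t 14.4 local tcp [552.76  -3.   186.15] want 552.33 -2.6 F local [-0.4  0.1 -0.7] yhead -10.41 gap 85.47243669829383 tilt [-0.17  0.22] T [-0.03 -0.   -0.03]
t 14.4 tcp [ 543.  -103.7  186.2] yhead -10.41 gap 85.47243669829383 F [-0.3  0.2 -0.7] j6 -5.911182989788567 qd 2.54
knob pred [[370.96006798 338.59821634]
 [365.20163235 313.83053768]]
top z 49.68017578554205 tilt deg [-0.04966081  0.00137783] 1404
```

View pics/v2z.png

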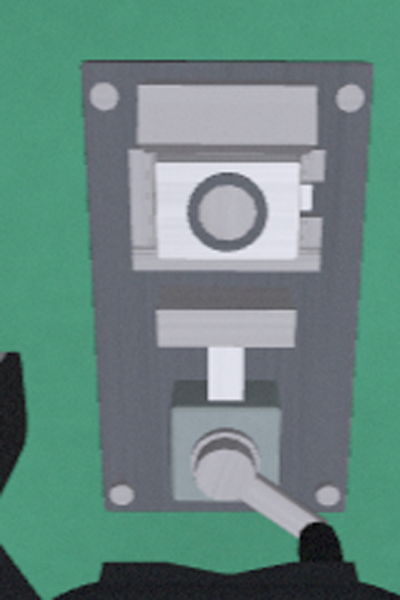

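The shell is seated: top at 49.7 mm (50 expected), tilt below 0.1°, lug in its slot at about (352,189) in the full image. The crank seems to sit past 0, so I work out its angle from the knob and from the jaw edge.

```bash
python3 - <<'E'
from h import *
z=np.load('pics/top0.npz'); p=z['p']; C=cam('top')
m=(p.max(2)<60).astype(np.uint8); w=np.zeros_like(m); w[150:182,455:480]=1; v,u=np.nonzero(m*w); print('knob blob',u.mean(),v.mean(),u.min(),u.max(),v.min(),v.max(),len(u))
K=onplane(C,[[u.mean(),v.mean()]],78)[0]; e=R.from_euler('z',-10.5,degrees=True).as_matrix()
off=(K-[543.9,-105.2,0])@e; print('knob mid world',K,'local',off.round(1),'cw angle',np.degrees(np.arctan2(-(off[1]+120),off[0])),'rad',np.hypot(off[0],off[1]+120))
z=np.load('pics/v2.npz'); p=z['p']; C=cam('wrist',z); gr=p.mean(2).astype(int)
print([(i+215,int(x)) for i,x in enumerate(gr[215:255,300:312].mean(1))])
for vv in (233,234): print(((onplane(C,[[311,vv]],54)-[543.9,-105.2,0])@e).round(2))
b=p.max(2)[300:345,335:390]; print((b<50).astype(int)[::3].sum(1))
for th in (0,10,20,30): 
    a=np.radians(20+th); print(th,proj(cam('wrist',z),fixpose(543.9,-105.2,-10.5,[[55*np.cos(a),-120-55*np.sin(a),zz] for zz in(59,97)])).round(1).tolist())
E
```

```text
knob blob 465.87719298245617 166.75438596491227 462 471 162 171 57
knob mid world [ 555.83861266 -260.45669188   78.        ] local [  40.  -150.5   78. ] cw angle 37.28647162989868 rad 50.3156762476093
[(215, 182), (216, 179), (217, 178), (218, 127), (219, 106), (220, 106), (221, 106), (222, 107), (223, 107), (224, 104), (225, 103), (226, 102), (227, 104), (228, 103), (229, 101), (230, 102), (231, 103), (232, 103), (233, 108), (234, 182), (235, 183), (236, 185), (237, 187), (238, 188), (239, 184), (240, 183), (241, 184), (242, 186), (243, 186), (244, 185), (245, 183), (246, 184), (247, 183), (248, 162), (249, 105), (250, 106), (251, 106), (252, 106), (253, 106), (254, 105)]
[[-10.13 -40.68  54.  ]]
[[-10.14 -41.83  54.  ]]
[ 0  0  0  0  0  0  0 11 14 16 16 17 31 37 38]
0 [[365.2, 313.8], [370.9, 338.6]]
10 [[361.3, 320.2], [366.6, 345.5]]
20 [[356.4, 325.8], [360.9, 351.7]]
30 [[350.4, 330.6], [354.1, 356.9]]
```

Two readings agree on a crank angle of about 19° (0.33 rad) from open: jaw face at -41.3 mm, knob at 37–38° clockwise of the vise's +x. So the knob is near vise-local (42, -153). Going over it and gripping.

Request:
{"api": "move_arm", "payload": {"deltas": [[[10,10,40],0],[[20,25,95],0],[[40,38,140],0],[[50,41,154],0],[[60,41,154],0],[[85,41,154],0],[[110,41,154],0],[[119,41,154],0],[[119,41,154],0]]}}

```text
time: 15.58
tool_pos: [554.3, -260.4, 64.2]
tcp_rot: [-164.9, 89.7, 94.7]
ft_force: [-0.0, -0.3, 1.1]
finger_gap: 85.2
```

```bash
python3 st.py; python3 - <<'E'
from h import *
shot('k0')
E
```

```text
t 15.575 local tcp [ 592.5  -155.07   64.25] want 552.33 -2.6 F local [ 0.  -0.3  1.1] yhead -10.34 gap 85.15637846346392 tilt [0.08 0.28] T [0.01 0.05 0.05]
t 15.575 tcp [ 554.3 -260.4   64.2] yhead -10.34 gap 85.15637846346392 F [-0.  -0.3  1.1] j6 -19.84654328121111 qd 1.71
```

View pics/k0.png

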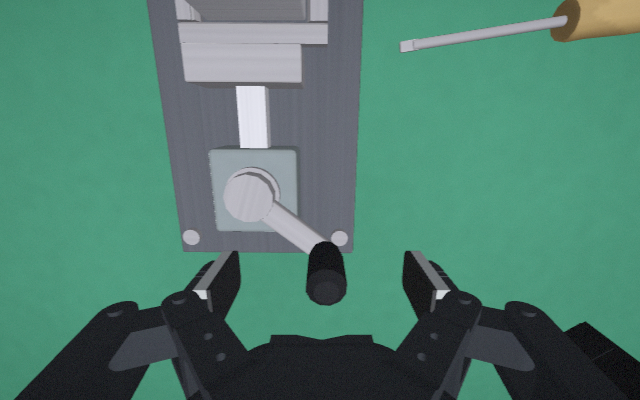

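The knob top at (327,289) is between the fingers, nearly centred. Computing the small remaining offset.

```bash
python3 - <<'E'
from h import *
z=np.load('pics/k0.npz'); C=cam('wrist',z)
for uv,h in (([326.5,289],97),([321,250],63)):
    K=onplane(C,[uv],h)[0]; print(K.round(1), totool(z,K).round(1)); e=R.from_euler('z',-10.5,degrees=True).as_matrix()
    print(((K-[543.9,-105.2,0])@e).round(1))
E
```

```text
[ 558.2 -262.3   97. ] [-32.8   4.1   1. ]
[  42.6 -151.9   97. ]
[ 556.1 -258.9   63. ] [ 1.3  1.5 -1.8]
[  40.  -148.9   63. ]
```

Request:
{"api": "move_arm", "payload": {"deltas": [[[-2,2,0.3],0],[[-2,2,0.3],0],[[-2,2,0.3],0],[[-2,2,0.3],0],[[-2,2,0.3],0],[[-2,2,0.3],0],[[-2,2,0.3],0]], "jaw": -1, "squeeze": 60}}

```text
time: 16.5
tool_pos: [556.9, -261.8, 67.8]
tcp_rot: [174.1, 89.8, 73.7]
ft_force: [-2.4, 1.7, 6.6]
finger_gap: 18.4
```

```bash
cat > arc.py <<'E'
import sys; from h import *
# arc from the present knob angle: axis at vise-local (0,-120) of the pocket, in TCP terms (camera bias removed)
s=r.sense(); a=-10.5; e=R.from_euler('z',a,degrees=True).as_matrix()
ax=np.array([552.33+float(sys.argv[1]),-3.2-120+float(sys.argv[2])]); t=(s['tool_pos']@e)[:2]-ax
phi=np.degrees(np.arctan2(-t[1],t[0])); print('phi',phi,'rad',np.hypot(*t),'crank',np.radians(phi-20)); M=rot(s['tcp_rot'])
ph=np.arange(phi,phi+120,8)
for q in ph:
    q=np.radians(q); L=ax+55*np.array([np.cos(q),-np.sin(q)]); W=e@[L[0],L[1],s['tool_pos'][2]]; print(np.degrees(q).round(1),totool(s,W).round(1))
E
python3 st.py; python3 arc.py 0 0
```

```text
t 16.5 local tcp [ 595.28 -155.93   67.8 ] want 552.33 -2.6 F local [-2.7  1.2  6.6] yhead -10.36 gap 18.377628721968115 tilt [-0.02  0.24] T [0.26 0.46 0.05]
phi 37.30601669868044 rad 53.99907839132087 crank 0.30204697179709306
37.3 [-0.   0.8  0.6]
45.3 [-0.  -4.3  6.4]
53.3 [ -0.1 -10.1  11.3]
61.3 [ -0.1 -16.6  15.5]
69.3 [ -0.1 -23.6  18.7]
77.3 [ -0.1 -30.9  20.9]
85.3 [ -0.1 -38.5  22. ]
93.3 [ -0.1 -46.2  22.1]
101.3 [ -0.1 -53.8  21.1]
109.3 [ -0.1 -61.2  19. ]
117.3 [ -0.1 -68.2  16. ]
125.3 [ -0.1 -74.8  12. ]
133.3 [ -0.1 -80.7   7.1]
141.3 [ -0.  -85.9   1.4]
149.3 [ -0.  -90.2  -4.9]
```

The knob is gripped at radius 54 mm (55 expected), crank 0.30 rad. Turning along the arc.

Request:
{"api": "move_arm", "payload": {"deltas": [[[0,-4.3,6.4],0],[[0,-10.1,11.3],0],[[0,-16.6,15.5],0],[[0,-23.6,18.7],0],[[0,-30.9,20.9],0],[[0,-38.5,22],0],[[0,-46.2,22.1],0],[[0,-53.8,21.1],0],[[0,-57.5,20.1],0],[[0,-57.5,20.1],0]]}}

```text
time: 17.75
tool_pos: [497.1, -270.6, 67.8]
tcp_rot: [164.7, 89.7, 64.4]
ft_force: [2.4, 4.6, 1.4]
finger_gap: 18.0
```

```bash
python3 st.py; python3 arc.py 0 0
```

```text
t 17.75 local tcp [ 538.13 -175.46   67.81] want 552.33 -2.6 F local [1.5 4.9 1.4] yhead -10.35 gap 17.960288588365035 tilt [-0.08  0.3 ] T [ 0.72 -0.4  -0.02]
phi 105.19820777508126 rad 54.153440731144656 crank 1.4869892424734004
105.2 [-0.  -0.2  0.8]
113.2 [-0.  -7.5 -1.7]
121.2 [  0.  -14.3  -5.3]
129.2 [  0.  -20.5  -9.7]
137.2 [  0.  -26.1 -15. ]
145.2 [  0.1 -30.9 -20.9]
153.2 [  0.1 -34.8 -27.6]
161.2 [  0.1 -37.8 -34.6]
169.2 [  0.2 -39.7 -42.1]
177.2 [  0.2 -40.6 -49.7]
185.2 [  0.2 -40.4 -57.3]
193.2 [  0.3 -39.2 -64.9]
201.2 [  0.3 -36.9 -72.2]
209.2 [  0.4 -33.6 -79.2]
217.2 [  0.4 -29.4 -85.6]
```

Crank at 1.49 rad with about 5 N on the tool. Creeping on to contact.

Request:
{"api": "move_arm", "payload": {"deltas": [[[0,-3.8,-0.4],0],[[0,-7.5,-1.7],0],[[0,-11,-3.4],0],[[0,-14.3,-5.3],0],[[0,-14.3,-5.3],0]]}}

```text
time: 18.38
tool_pos: [484.6, -262.5, 67.9]
tcp_rot: [155.8, 89.6, 55.4]
ft_force: [4.2, 3.9, 0.6]
finger_gap: 18.0
```

```bash
python3 st.py; python3 arc.py 0 0|head -5
```

```text
t 18.375 local tcp [ 524.31 -169.8    67.91] want 552.33 -2.6 F local [3.4 4.6 0.6] yhead -10.34 gap 18.005875487221815 tilt [-0.15  0.34] T [ 0.55 -0.7   0.02]
phi 121.02124427645614 rad 54.37273645877671 crank 1.7631533270856365
121.0 [-0.  -0.3  0.5]
129.0 [ 0.  -6.6 -3.9]
137.0 [  0.  -12.2  -9.1]
145.0 [  0.  -17.  -15.1]
```

Request:
{"api": "move_arm", "payload": {"deltas": [[[0,-2,-1],0],[[0,-4,-2],0],[[0,-5.2,-2.8],0],[[0,-5.2,-2.8],0]]}}

```text
time: 18.88
tool_pos: [480.5, -258.6, 67.9]
tcp_rot: [149.5, 89.6, 49.2]
ft_force: [5.6, 2.3, -1.5]
finger_gap: 17.8
```

```bash
python3 st.py; python3 arc.py 0 0|head -5
```

```text
t 18.875 local tcp [ 519.55 -166.72   67.92] want 552.33 -2.6 F local [ 5.1  3.3 -1.5] yhead -10.34 gap 17.77092724935483 tilt [-0.21  0.36] T [ 0.35 -0.87  0.04]
phi 126.98873649470849 rad 54.486660913476626 crank 1.86730571438128
127.0 [-0.  -0.3  0.4]
135.0 [ 0.  -6.1 -4.6]
143.0 [  0.  -11.1 -10.4]
151.0 [  0.  -15.3 -16.9]
```

Request:
{"api": "move_arm", "payload": {"deltas": [[[0,-2,-1.3],0],[[0,-4,-2.8],0],[[0,-5.5,-4],0],[[0,-5.5,-4],0]]}}

```text
time: 19.38
tool_pos: [477.9, -255.5, 68.3]
tcp_rot: [110.0, 89.4, 9.6]
ft_force: [14.4, -7.6, -11.3]
finger_gap: 18.5
```

```bash
python3 st.py; python3 arc.py 0 0|head -5
```

```text
t 19.375 local tcp [ 516.43 -164.18   68.27] want 552.33 -2.6 F local [ 15.5  -4.9 -11.3] yhead -10.36 gap 18.46602539309107 tilt [-0.54  0.2 ] T [-1.19 -2.36  0.  ]
phi 131.21268093286457 rad 54.48100536753335 crank 1.9410274522484057
131.2 [-0.  -0.3  0.4]
139.2 [-0.  -5.7 -5.1]
147.2 [ -0.1 -10.3 -11.2]
155.2 [ -0.1 -14.  -18. ]
```

Resistance has risen to about 15 N tangential at the knob: the jaw is on the shell. Bearing on it a bit more.

Request:
{"api": "move_arm", "payload": {"deltas": [[[0,-3,-2.6],0],[[0,-4.2,-3.7],0],[[0,-5,-4.4],0],[[0,-5,-4.4],0]]}}

```text
time: 19.88
tool_pos: [477.2, -254.6, 68.6]
tcp_rot: [80.9, 88.9, -19.5]
ft_force: [23.9, -20.2, -24.9]
finger_gap: 18.0
```

```bash
python3 st.py; python3 arc.py 0 0|head -1
```

```text
t 19.875 local tcp [ 515.59 -163.35   68.64] want 552.33 -2.6 F local [ 27.2 -15.5 -24.9] yhead -10.4 gap 17.967370766508424 tilt [-1.1  -0.18] T [-3.24 -3.7   0.03]
phi 132.45975328526157 rad 54.422759846611626 crank 1.9627929708083243
```

About 31 N tangential at the knob (some 120 N at the jaw). Releasing the knob and lifting clear.

Request:
{"api": "move_arm", "payload": {"deltas": [[[0,0,0],0],[[0,0,0],0],[[0,0,0],0],[[0,0,0],0],[[-50,0,0],0],[[-110,0,0],0],[[-120,-10,-60],0],[[-120,15,-110],0],[[-120,20,-110],0],[[-120,20,-110],0]], "jaw": 1}}

```text
time: 21.12
tool_pos: [514.4, -149.3, 188.5]
tcp_rot: [79.2, 88.9, -21.1]
ft_force: [-1.0, 0.2, 0.3]
finger_gap: 85.4
```

```bash
python3 st.py; python3 - <<'E'
from h import *
s,p,d=shot('f1'); C=cam('wrist',s)
pt,dt=r.snapshot('top'); 
a=cv2.resize(p[90:350,210:410,::-1],(460,598),interpolation=cv2.INTER_CUBIC); b=cv2.resize(pt[150:240,145:260,::-1],(330,258),interpolation=cv2.INTER_CUBIC); o=np.zeros((598,790,3),np.uint8); o[:,:460]=a; o[:258,460:]=b; cv2.imwrite('pics/f1o.png',o)
f,cx,cy,pp,M=C; e=R.from_euler('z',-10.5,degrees=True).as_matrix()
v,u=np.mgrid[90:350,210:410].reshape(2,-1); D=d[v,u]; X=pp+(np.c_[(u-cx)/f,(v-cy)/f,np.ones(len(u))]*D[:,None])@M.T; Xl=(X-[543.9,-105.2,0])@e
b=(abs(Xl[:,0])<29)&(abs(Xl[:,1])<20)&(np.hypot(Xl[:,0],Xl[:,1])>20)&(Xl[:,2]>40); X=Xl[b]; c=np.linalg.lstsq(np.c_[X[:,:2],np.ones(len(X))],X[:,2],rcond=None)[0]; print('top z',np.median(X[:,2]),'tilt',c[:2]*57.3,len(X))
j=(abs(Xl[:,0])<25)&(Xl[:,1]<-10)&(Xl[:,1]>-45)&(Xl[:,2]>45); print('jaw+shell y range',np.percentile(Xl[j][:,1],[1,50]))
E
```

```text
t 21.125 local tcp [533.03 -53.04 188.45] want 552.33 -2.6 F local [-1.  -0.   0.3] yhead -10.33 gap 85.37036948868003 tilt [-1.06 -0.2 ] T [-0.01  0.01 -0.06]
t 21.125 tcp [ 514.4 -149.3  188.5] yhead -10.33 gap 85.37036948868003 F [-1.   0.2  0.3] j6 -11.343003874456828 qd 1.57
top z 49.613883882549544 tilt [-0.00182858 -0.78121323] 1079
jaw+shell y range [-42.84479912 -32.75126502]
```

View pics/f1o.png

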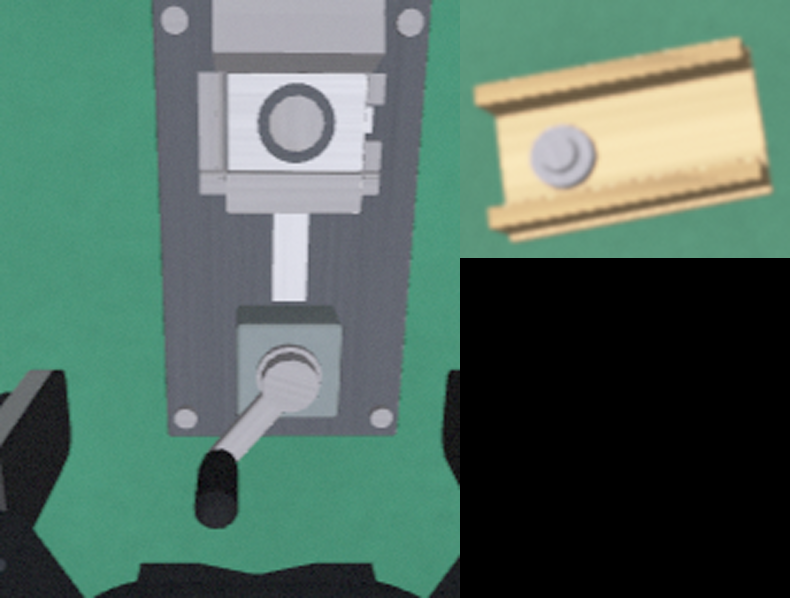

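Jaw on the shell, lug in its slot, and the magnet unmoved in the tray. The tilt fit may include jaw-top points, so I redo it on a tighter region of the same picture and look at the force state.

```bash
python3 - <<'E'
from h import *
z=np.load('pics/f1.npz'); d=z['d']; f,cx,cy,pp,M=cam('wrist',z); e=R.from_euler('z',-10.5,degrees=True).as_matrix()
v,u=np.mgrid[90:350,210:410].reshape(2,-1); D=d[v,u]; X=pp+(np.c_[(u-cx)/f,(v-cy)/f,np.ones(len(u))]*D[:,None])@M.T; X=(X-[543.9,-105.2,0])@e
k=(abs(X[:,0])<26)&(np.hypot(X[:,0],X[:,1]-1)>17)
for n,b in (('shell',k&(X[:,1]>-14)&(X[:,1]<18)&(X[:,2]>45)&(X[:,2]<52)),('base',(X[:,2]<20)&(X[:,2]>12))):
    Y=X[b]; c=np.linalg.lstsq(np.c_[Y[:,:2],np.ones(len(Y))],Y[:,2],rcond=None)[0]; print(n,np.median(Y[:,2]).round(2),(c[:2]*57.3).round(2),len(Y))
for y in range(-44,22,4):
    b=(abs(X[:,0])<24)&(abs(X[:,0])>15)&(abs(X[:,1]-y)<2); print(y,np.median(X[b][:,2]).round(2),end='; ')
E
```

```text
shell 49.63 [0.   0.05] 791
base 15.6 [-0.07  0.02] 10839
-44 206.34; -40 263.8; -36 266.08; -32 53.4; -28 53.69; -24 53.7; -20 53.03; -16 49.43; -12 49.73; -8 49.55; -4 49.73; 0 49.66; 4 49.74; 8 49.66; 12 49.75; 16 49.57; 20 49.44;
```

The shell is flat: top 34.03 mm above the base plane, tilt at most 0.05°. The jaw is directly against it, and the robot is clear and unloaded. Handing in.

```bash
python3 -c "
from bench import r
print(r.hand_in()); print(r.sense()['time'])"
```

```text
the job is handed in; nothing more can be done
None
the job is handed in; nothing more can be done
```

The shell is seated and clamped in the vise, and the job is handed in with the robot clear at about 21 s of the 61 s allowed. I lifted the shell from the tray by its 42 mm sides and set it on the mat. There I regripped it by its 60 mm ends, lowered it into the pocket with its lug in the slot, and turned the crank clockwise until the jaw bore on it.

**Last checks:**
- **Seating:** the shell's top was 34.0 mm above the pocket-floor plane (34 expected), with tilt at most 0.05° and the lug visible in its slot.
- **Clamping:** at the end I read about 31 N along the crank's path at the knob. The jaw lay directly against the shell, and the knob stayed put after I let go.
- **Magnet and robot:** the magnet looked unmoved in the tray, and the robot was touching nothing.

**Readings that disagreed:**
- The crank started about 0.3 rad closed, not at 0.
- I read 1.96 rad under load at the end, against the stated contact range of 1.7 to 1.9. I put this down to give in the arm and grip under load, but did not check it.
- A first tilt fit after clamping gave 0.78°. Its sample region overlapped the jaw top, and a tighter region gave the 0.05° above.

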